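# Clamp a bonded pair of battery packs under the fixture's leaf

## Task

Stack the loose battery pack squarely on the pack in the fixture's nest, leads to the same side, and let go of it. Then take the metal clamp plate by its rib, slide its leading edge well under the hinged leaf without lifting the leaf, the plate straight and centred over the pile, and press the plate flat on the pile. Finish while still gripping the rib and pressing down firmly: do not let go; leave everything else on the bench alone.

Things in the scene. Friction and masses are not known exactly. Their poses are not given: they have to be found in the camera images.
- fixture: Pack-bonding fixture, fixed (place and yaw vary): grey board 182x100x8 mm, spans x -62..+120, y +-50. Origin on the bench under the nest's centre; +x runs along the board to the hinged leaf. Nest floor at z 8 mm; nest rails and tabs reach z 13, within 45 mm (x) and 34 mm (y) of the origin. Hinge block from x 94 to 116, 34 mm high, with 50 mm high cheeks; x 45 to 94 is open under the leaf.
- leaf_lip (a point): Middle of the front lip of the hinged steel leaf, on its underside: fixture frame (56, 0, 36) mm when down. Leaf 66 mm wide (y), 3 mm thick, underside level at z 36 mm from x 56 to 94; before the lip a flare slopes up to x 47 mm, top z 45 mm.
- leaf (a joint): Leaf's hinge angle: 0 = down at rest (level, on its stop), grows as the lip lifts (the hinge is 49 mm behind the lip). It falls back by its own weight (60 g).
- nest_pack_centre (a point): Centre of the battery pack that already lies in the nest, loose with about 1.5 mm play: blue slab 75x52x9 mm (x,y,z); leads leave its -x end (some 40 mm long, soft, they block nothing). Its top is at fixture z 17 mm.
- loose_pack_centre (a point): Centre of the second battery pack, flat on the bench beside the fixture: same slab 75x52x9 mm, 58 g; x axis points away from its leads. Grasp across the 52 mm width (y). It and the clamp plate swap places from start to start.
- loose_pack_leads (a point): Point on the leads of the second pack, 67.5 mm from its centre towards -x.
- plate_grip (a point): Centre of the black grip rib on the clamp plate: bare metal 125x56x4 mm (x,y,z), 0.12 kg, flat on the bench. Rib 44 long (x), 12 thick (y), 24 mm high; this point is 16 mm above the plate's underside, 15 mm behind (-x of) its centre. x points to the leading edge, the end farther from the rib. Screw feet at the rib's ends are under 9 mm high.
- plate_edge (a point): Middle of the plate's leading edge (half its thickness), 77.5 mm ahead (+x) of the rib's centre.
- plate: The clamp plate; origin at the centre of its underside, axes as for the rib.
- loose_pack: The second pack; its origin is 22.5 mm behind (-x of) the slab's centre, on its underside.
- nest_pack: The pack in the nest; origin likewise.
- black_tape: Bystander, leave alone: black adhesive-tape roll lying flat, 53 mm across, 19 high.
- tweezers: Bystander, leave alone: steel tweezers, 126 mm long.
- label_roll_2: Bystander, leave alone: small white label roll, 56 mm across, 30 high.
- marker: Bystander, leave alone: marker pen, 135 mm long.
- multimeter: Bystander, leave alone: handheld multimeter, 142x80x42 mm.
- glue_bottle: Bystander, leave alone: slim glue bottle with cone nozzle, 31 mm across, 107 high.
- screwdriver: Bystander, leave alone: screwdriver, 195 mm long.

How it is judged (in metres and radians):
On the way, in this order (a step that is already met when the one before it is completed fails the run):
1. the second pack lies squarely on the pack in the nest, leads to the same side, let go (horizontal distance between loose_pack_centre and nest_pack_centre below 0.006 m and angle between the x axis of loose_pack and the x axis of nest_pack, either way round below 0.1 rad and x of loose_pack_leads in the frame of fixture below -0.03 m and z of loose_pack_centre in the frame of fixture between 0.019 and 0.0235 m and z of nest_pack_centre in the frame of fixture between 0.01 and 0.0145 m and horizontal distance between nest_pack_centre and fixture below 0.005 m and contact force between the fingers and loose_pack below 0.1 N and linear speed of loose_pack below 0.02 m/s), for 0.2 s.
2. the plate's leading edge is at least 10 mm under the leaf, plate straight and centred (x of plate_edge in the frame of fixture between 0.066 and 0.096 m and y of plate_edge in the frame of fixture between -0.01 and 0.01 m and z of plate_edge in the frame of fixture between 0.022 and 0.037 m and angle between the x axis of plate and the x axis of fixture, either way round below 0.12 rad), for 0.1 s.
At the end, for the whole second after the job is handed in: Packs flat and square (6 mm, 0.1 rad), leads at -x end, lower one in its nest (5 mm); plate edge 10-40 mm under the leaf, 10 mm of its middle, straight to 0.12 rad, flat to 0.05 rad, pressed on the pile over 3 N, fingers holding it (over 2 N); leaf down (under 0.06 rad) (all of step 2 and horizontal distance between loose_pack_centre and nest_pack_centre below 0.006 m and angle between the x axis of loose_pack and the x axis of nest_pack, either way round below 0.1 rad and x of loose_pack_leads in the frame of fixture below -0.03 m and z of loose_pack_centre in the frame of fixture between 0.019 and 0.0235 m and z of nest_pack_centre in the frame of fixture between 0.01 and 0.0145 m and horizontal distance between nest_pack_centre and fixture below 0.005 m and angle between plate's own z axis and vertical below 0.05 rad and z of plate in the frame of fixture between 0.023 and 0.0285 m and contact force between plate and loose_pack above 3 N and contact force between the fingers and plate above 2 N and value of joint leaf below 0.06 rad and linear speed of plate below 0.02 m/s); the arm keeps its last pose, push and grip.
It fails at once if the leaf is lifted (over 0.12 rad, about 6 mm at the lip) (value of joint leaf above 0.12 rad).
It fails at once if a bystander is shifted by more than 20 mm (distance of any of black_tape, tweezers, label_roll_2, marker, multimeter, glue_bottle, screwdriver from where it was at the start of the episode above 0.02 m).
It also fails if it takes over 48 s, if anything falls off the work surface, if the arm or the gripper's body presses on something with over 40 N, if the wrist force passes 120 N, or if a joint passes its speed limit or range.

## Robot

A 6-joint arm with a two-finger parallel gripper is mounted at the origin on a cart in front of the work surface, level with it; the furniture and walls round the work are solid. World frame = base frame: x ahead of the robot, y to its left, z up, the work surface at z = 0. Lengths are in m, angles in degrees, forces in N, time in s.
With the tool pointing down it reaches from about 0.3 to 0.75 m from the base axis. Payload 8.5 kg.
Tool frame: the origin (TCP) lies midway between the tips of the shut fingers; the grasp point (between the pads) lies env.tcp_to_grasp behind it (env.tcp_to_grasp is the distance from the TCP to the grasp point, in m); z points along the fingers, y is the line along which they close (so a half turn about z gives the same grasp; the last joint's range is limited). The gripper opens to 85 mm and grips with 20 to 120 N. Pads are 22 mm wide; open, the fingers measure 114 mm over their backs; the gripper's body (76 mm by 85 mm) begins 54 mm behind the grasp point. The pads swing forward as they close: fully open they stand 13 mm farther back than shut.
Start: joints at [56.878, 21.807, 74.336, -0, 83.858, -12.336], TCP at [0.195, 0.514, 0.231] pointing down, gripper open.
Joint ranges: [-178.18, 178.18], [-50.72, 133.34], [12.68, 142.11], [-81.47, 261.47], [9.98, 163.14], [-165.26, 165.26]. Speed limits (degrees/s): [136.94, 136.94, 180, 180, 180, 180].

## Interface

Orientations are given as a 3x3 rotation matrix whose columns are the frame's x, y, z axes.
In Python, from rig import observe, optics, job, env gives the robot as it stands. The module is installed in compiled form; this text tells all that it offers.
- The arm moves only by the shell command python3 -m jog 'ROWS' [FORCE]. ROWS is JSON, a list of rows, each a list of 7 numbers: the turn, a rotation vector about the tool's x, y, z in rad, then the shift along the tool's x, y, z in m, then the opening in per cent of the stroke, from 0 (shut) to 100 (fully open). A call has 1 to 10 rows; each row shifts and turns the commanded pose from where the row before left it, along the tool's axes as they then stand; what a row does not reach is not made up. A row lasts 1/8 s, in which the tool goes at most 62.5 mm and 10.7 degrees, less where a joint would pass 70% of its speed; a pose out of reach is approached as far as the arm can. A call is refused whole if a number of a shift passes 0.0625 or a number of a turn 0.188, either way. A call with a gripper value outside its range is refused whole. The fingers move at their own pace and stop on an object; FORCE is the grip in N (left out, the last holds). Time passes only in rows, so rows that do not move let the fingers close. It gives the time, the measured TCP pose, the force, the opening and the grip force at its end, in the units of the state.
- observe(): the state, without advancing time (a new reading comes with each control period).
- optics.get_image(name): name is "scene" or "top" or "wrist"; returns a dict with "pixels" (384x512x3 uint8, red, green, blue), "mtx" (3x3 intrinsics, pixels), "rvec" (rotation vector, rad) and "tvec" (3), from world to camera coordinates, as OpenCV has them. Camera axes: x right, y down, z forward; pixel columns grow to the right and rows downward; lengths in m; the calibration is good to about 2 mm. The wrist camera is an equidistant fisheye: a pixel r from the principal point sees the ray r / f radians off the axis. A picture is of the moment at which its call begins. There is no depth.
- job.close_job(): hands the job in; it is judged then, once.
The state is a dict: "time_s": time; "q": joint angles; "qvel": joint speeds; "joint_efforts": joint torques, N m; "position": TCP position; "tool_rot": TCP orientation; "ft_force": force on the tool from outside, world axes, zero at the start; "wrist_torque": the same for the moment, N m; "grip_width": finger opening in m; "gripper_force": force on a finger pad.
Only numpy, scipy, OpenCV 4.12 (cv2) and the standard library are available. Lean on these libraries where they do the work, as an engineer would, in place of code of your own. Each camera call takes 0.05 s, during which the arm holds its last target. There are 200 camera calls.

## Working session

There is one attempt and no reset: what is moved stays moved. The work goes in short steps, Python scripts to look and compute and a shell command to move; the robot and the scene stay as the last step left them, time stands still between calls to the robot, and variables do not carry over. Pictures are saved under pics/ and viewed, at most 10 in all, crops included, and the job is handed in when it is done.

```bash
mkdir -p pics
cat > h.py <<'E'
import numpy as np, cv2
from rig import observe, optics, job, env
def snap(n,f,crop=None,s=1):
    d=optics.get_image(n); im=d["pixels"][:,:,::-1]
    np.savez('pics/'+f+'.npz',**d)
    if crop: x0,y0,x1,y1=crop; im=im[y0:y1,x0:x1]
    cv2.imwrite('pics/'+f+'.png',cv2.resize(im,None,fx=s,fy=s,interpolation=cv2.INTER_CUBIC)); return d
def ray(d,p,z,fish=False):
    K=d["mtx"];R=cv2.Rodrigues(np.array(d["rvec"],float))[0];t=np.array(d["tvec"],float).ravel()
    x=(p[0]-K[0,2])/K[0,0];y=(p[1]-K[1,2])/K[1,1]
    if fish:
        r=np.hypot(x,y); v=np.array([x/r*np.sin(r),y/r*np.sin(r),np.cos(r)]) if r>0 else np.array([0,0,1.])
    else: v=np.array([x,y,1.])
    c=-R.T@t; v=R.T@v
    return c+v*(z-c[2])/v[2]
E
python3 - <<'E'
from h import *
o=observe();print(o["time_s"],o["position"],o["tool_rot"],o["ft_force"],env.tcp_to_grasp)
snap("top","top",None,1.56)
snap("scene","scene",None,1.56)
E
```

```text
0.0 [0.19500485 0.51394557 0.23071221] [[-9.34925883e-01  3.54842100e-01 -8.22748684e-04]
 [ 3.54842905e-01  9.34925102e-01 -1.25165755e-03]
 [ 3.25067605e-04 -1.46215357e-03 -9.99998878e-01]] [ 0.24896942 -0.43096425 -0.51047961] 0.0187
```

View pics/top.png

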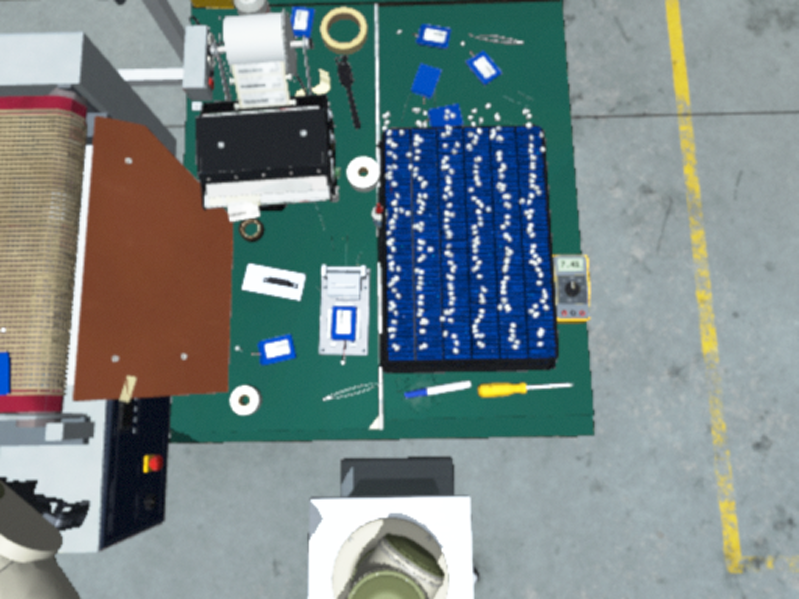

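View pics/scene.png

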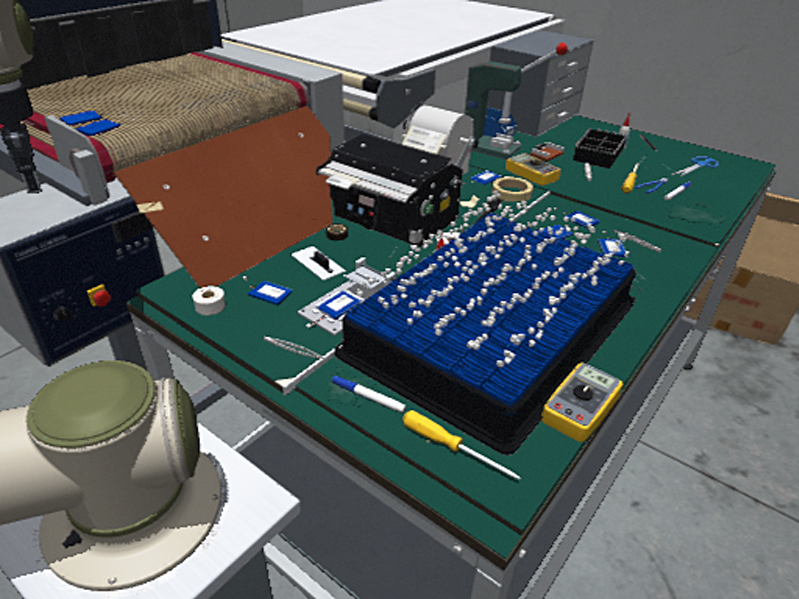

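The top view shows the fixture at about (344,310) with its leads toward the robot and the hinge away from it. The loose pack is at (277,349) with its leads to the left, and the plate is at (274,282). I'll enlarge this area.

Run:
```python
import cv2,numpy as np
im=np.load('pics/top.npz')["pixels"][:,:,::-1][160:250,145:245]
cv2.imwrite('pics/c1.png',cv2.resize(im,None,fx=6.5,fy=6.5,interpolation=cv2.INTER_CUBIC))
```

```text
(no output)
```

View pics/c1.png

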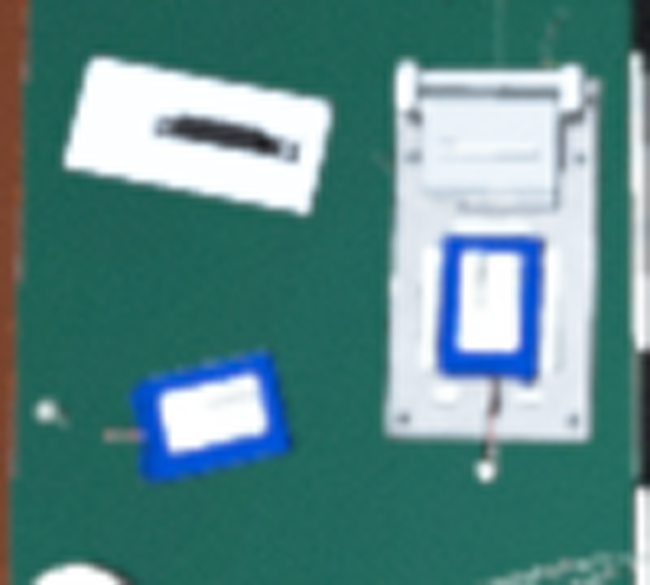

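The crop shows the plate corners at (93,57), (331,100), (309,213) and (64,168), with the rib offset to the right, so its leading edge is on the left. The loose pack corners are at (133,385), (270,353), (291,450) and (150,482), leads left. The nest pack corners are at (443,237), (543,238), (537,378) and (437,373), leads down.

Run:
```python
from h import *
d=dict(np.load('pics/top.npz'))
def P(pts,z): return np.array([ray(d,((x+.5)/6.5+145-.5,(y+.5)/6.5+160-.5),z)[:2] for x,y in pts])
def rep(n,pts,z,ax):
    w=P(pts,z); c=w.mean(0); e=w[ax[0]].mean(0)-w[ax[1]].mean(0)
    f=[i for i in range(4)]
    print(n,c.round(4),"yaw",np.degrees(np.arctan2(e[1],e[0])).round(1),"len",np.linalg.norm(e).round(4),"wid",[np.linalg.norm(w[i]-w[(i+1)%4]).round(3) for i in f])
rep("plate",[(93,57),(331,100),(309,213),(64,168)],.004,([0,3],[1,2]))
rep("pack",[(133,385),(270,353),(291,450),(150,482)],.009,([1,2],[0,3]))
rep("nest",[(443,237),(543,238),(537,378),(437,373)],.017,([0,1],[2,3]))
print("rib",P([(160,126),(295,152)],.02)); print("board",P([(386,436),(589,441)],.008), P([(420,190),(560,205)],.038))
print("leads",P([(45,410),(485,470)],.003))
```

```text
plate [0.59   0.2349] yaw 78.4 len 0.1252 wid [np.float64(0.124), np.float64(0.059), np.float64(0.127), np.float64(0.059)]
pack [0.446 0.225] yaw -78.0 len 0.0698 wid [np.float64(0.069), np.float64(0.049), np.float64(0.071), np.float64(0.049)]
nest [0.4975 0.0865] yaw -2.5 len 0.0687 wid [np.float64(0.05), np.float64(0.07), np.float64(0.049), np.float64(0.068)]
rib [[0.59098975 0.25079883]
 [0.57637816 0.18319109]]
board [[0.43527769 0.13873457]
 [0.43093755 0.03884599]] [[0.55229523 0.11839089]
 [0.54347982 0.05006067]]
leads [[0.45185029 0.30885672]
 [0.41807153 0.09054456]]
```

```bash
python3 -m jog '[[0,0,0,0,0,-0.04,100],[0,0,0,0,0,-0.04,100],[0,0,0,-0.0422,-0.0226,0,100],[0,0,0,-0.0422,-0.0226,0,100],[0,0,0,-0.0422,-0.0226,0,100],[0,0,0,-0.0422,-0.0226,0,100],[0,0,0,-0.0422,-0.0226,0,100],[0,0,0,-0.0422,-0.0226,0,100],[0,0,0,-0.0422,-0.0226,0,100],[0,0,0,-0.0422,-0.0226,0,100]]' 40
python3 -m jog '[[0,0,0.1664,0,0,0.03,100],[0,0,0.1664,0,0,0.03,100],[0,0,0.1664,0,0,0.03,100],[0,0,0.1664,0,0,0.03,100],[0,0,0.1664,0,0,0.03,100],[0,0,0.1664,0,0,0.03,100],[0,0,0,0,0,0,100]]'
python3 -c "
from h import *
o=observe();print(o['q'],o['ft_force'])
snap('wrist','w1',None,1.56)"
```

```text
time_s: 1.35
position: [0.4474, 0.224, 0.3111]
tool_rot: [[-0.935, 0.355, -0.001], [0.355, 0.935, -0.0], [0.001, -0.0, -1.0]]
ft_force: [0.7, 0.8, -0.4]
grip_width: 0.0853
gripper_force: 0.0
time_s: 2.22
position: [0.4456, 0.225, 0.1297]
tool_rot: [[-0.209, 0.978, -0.005], [0.978, 0.209, -0.001], [-0.0, -0.005, -1.0]]
ft_force: [-0.3, 1.0, 0.5]
grip_width: 0.0855
gripper_force: 0.0
[ 1.31839849e+01  2.28603713e+01  9.13462204e+01 -2.31732790e-03
  6.60673083e+01  1.09717129e+00] [-0.34486564  0.95005835  0.47124795]
```

View pics/w1.png

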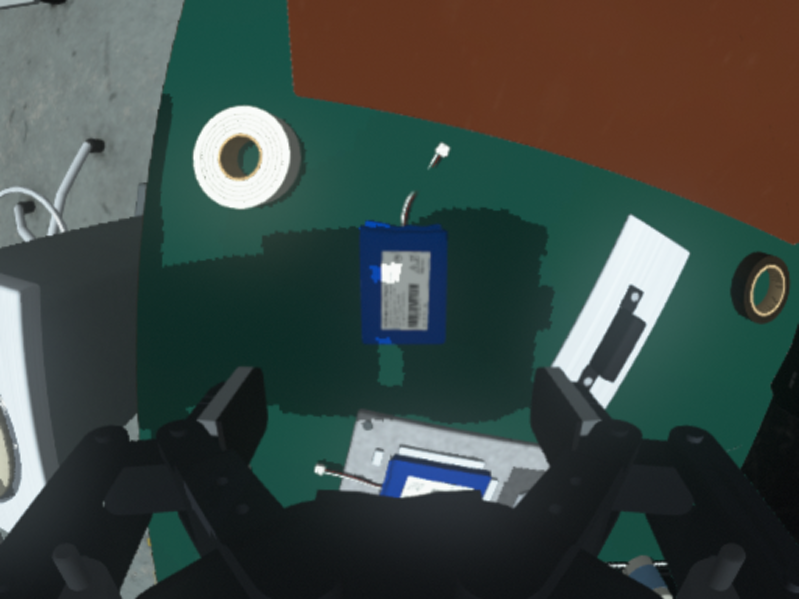

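The wrist view shows the pack with corners at (361,226), (447,226), (445,343) and (361,343). The label roll is at (247,157), and the plate corners are at (630,215) and (690,253).

Run:
```python
from h import *
d=dict(np.load('pics/w1.npz'));o=observe();R=np.array(o['tool_rot']);p=np.array(o['position'])
def P(pts,z): return np.array([ray(d,((x+.5)/1.5606-.5,(y+.5)/1.5606-.5),z,True)[:3] for x,y in pts])
w=P([(361,226),(447,226),(445,343),(361,343)],.009);c=w.mean(0);e=w[[2,3]].mean(0)-w[[0,1]].mean(0)
print(w.round(4),c,np.degrees(np.arctan2(e[1],e[0])),np.linalg.norm(e)); print("toolframe",(R.T@(c-p)).round(4))
print("roll in tool",(R.T@(P([(247,157),(290,185)],.03)-p).T).T.round(3))
w=P([(630,215),(690,253)],.004);print("plate edge",w,w.mean(0))
print("rib top ends",P([(612,315),(600,383)],.024), "feet",P([(636,297),(588,381)],.008))
```

```text
[[0.4161 0.2572 0.009 ]
 [0.4642 0.2677 0.009 ]
 [0.4797 0.1983 0.009 ]
 [0.4296 0.1875 0.009 ]] [0.44739937 0.2276542  0.009     ] -78.21282807038828 0.07107598218140054
toolframe [0.0021 0.0016 0.1222]
roll in tool [[ 0.079 -0.082  0.101]
 [ 0.063 -0.059  0.101]]
plate edge [[0.57725716 0.30248727 0.004     ]
 [0.6317922  0.29118336 0.004     ]] [0.60452468 0.29683532 0.004     ]
rib top ends [[0.573613   0.24094993 0.024     ]
 [0.58176974 0.1965504  0.024     ]] feet [[0.59620559 0.25305567 0.008     ]
 [0.58173415 0.190533   0.008     ]]
```

```bash
python3 -m jog '[[0,0,0,0.002,0.001,0.04,100],[0,0,0,0,0,0.04,100],[0,0,0,0,0,0.035,100],[0,0,0,0,0,0.0155,100],[0,0,0,0,0,0,40],[0,0,0,0,0,0,40],[0,0,0,0,0,0,40],[0,0,0,0,0,0,40],[0,0,0,0,0,0,40]]' 40
```

```text
time_s: 3.4
position: [0.4482, 0.2278, 0.0026]
tool_rot: [[-0.209, 0.978, 0.003], [0.978, 0.209, 0.001], [0.0, 0.003, -1.0]]
ft_force: [-1.2, -0.5, 5.4]
grip_width: 0.05
gripper_force: 40.8
```

```bash
python3 -m jog '[[0,0,0,0,0,-0.04,40],[0,0,0,0,0,-0.05,40],[0,0,-0.1647,0,0,-0.04,40],[0,0,-0.1647,0,0,0,40],[0,0,-0.1647,0,0,0,40],[0,0,-0.1647,0,0,0,40],[0,0,-0.1647,0,0,0,40],[0,0,-0.1647,0,0,0,40],[0,0,-0.1647,0,0,0,40],[0,0,-0.1647,0,0,0,40]]'
python3 -m jog '[[0,0,0,-0.0345,-0.0344,0,40],[0,0,0,-0.0345,-0.0344,0,40],[0,0,0,-0.0345,-0.0344,0,40],[0,0,0,-0.0345,-0.0344,0,40],[0,0,0,0,0,0,40],[0,0,0,0,0,0,40]]'
python3 -c "
from h import *
snap('wrist','w2',None,1.56)"
```

```text
time_s: 4.65
position: [0.4473, 0.2276, 0.132]
tool_rot: [[-0.999, 0.037, 0.002], [0.037, 0.999, 0.0], [-0.002, 0.0, -1.0]]
ft_force: [0.4, 1.2, -0.5]
grip_width: 0.0501
gripper_force: 42.1
time_s: 5.4
position: [0.5786, 0.0844, 0.1314]
tool_rot: [[-0.999, 0.043, 0.0], [0.043, 0.999, 0.0], [-0.0, 0.0, -1.0]]
ft_force: [-0.1, 0.2, -0.5]
grip_width: 0.0501
gripper_force: 42.1
```

View pics/w2.png

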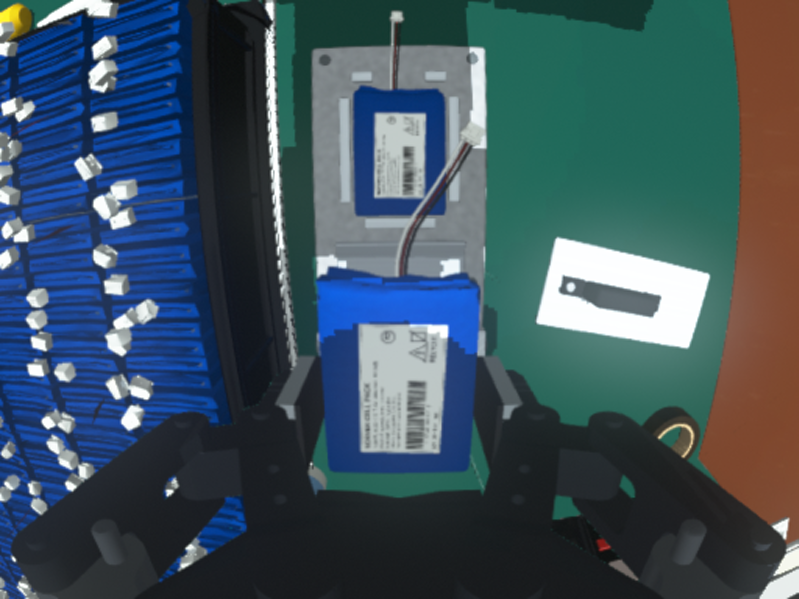

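The wrist view shows the held pack with top corners at (317,279), (478,279), (473,470) and (329,471). The nest pack corners are at (355,89), (445,89), (444,215) and (357,214). The board's far corners are at (313,48) and (484,47), and the plate corners are at (557,239), (708,273), (689,347) and (538,322).

```bash
cat > m.py <<'E'
from h import *
d=dict(np.load('pics/w2.npz'));o=observe();R=np.array(o['tool_rot']);p=np.array(o['position'])
def P(pts,z): return np.array([ray(d,((x+.5)/1.5606-.5,(y+.5)/1.5606-.5),z,True)[:3] for x,y in pts])
def rep(n,pts,z):
    w=P(pts,z);c=w.mean(0);e=w[[2,3]].mean(0)-w[[0,1]].mean(0)
    print(n,c.round(4),"yaw",np.degrees(np.arctan2(e[1],e[0])).round(2),"L",np.linalg.norm(e).round(4),"W",np.linalg.norm(w[0]-w[1]).round(4),np.linalg.norm(w[2]-w[3]).round(4),"tool",(R.T@(c-p)).round(4))
rep("held",[(317,279),(478,279),(473,470),(329,471)],p[2]+.0064)
rep("nest",[(355,89),(445,89),(444,215),(357,214)],.017)
b=P([(313,48),(484,47)],.008);y=b[1]-b[0];y/=np.linalg.norm(y)
if y[1]<0:y=-y
x=np.array([y[1],-y[0],0]);print("board W",np.linalg.norm(b[0]-b[1]),"origin",b.mean(0)+.062*x,np.degrees(np.arctan2(x[1],x[0])))
rep("plate",[(708,273),(689,347),(538,322),(557,239)],.004)
print(o['time_s'],p,R)
E
python3 m.py
```

```text
held [0.5787 0.0842 0.1378] yaw -1.46 L 0.0707 W 0.0493 0.0522 tool [-0.0003 -0.0006 -0.0064]
nest [0.4982 0.0884 0.017 ] yaw -2.21 L 0.0707 W 0.0494 0.0484 tool [0.0803 0.0002 0.1144]
board W 0.09859311137969823 origin [0.49651928 0.08790164 0.008     ] -2.072315828059935
plate [0.5908 0.2371 0.004 ] yaw -101.78 L 0.1232 W 0.0554 0.0538 tool [-0.0059  0.1526  0.1274]
5.45 [0.57842496 0.0848003  0.13141439] [[-9.99097269e-01  4.24805694e-02  2.18124656e-04]
 [ 4.24806057e-02  9.99097278e-01  1.64570466e-04]
 [-2.10936703e-04  1.73687971e-04 -9.99999963e-01]]
```

```bash
python3 -m jog '[[0,0,0,0.027,0.001,0,40],[0,0,0,0.027,0,0,40],[0,0,0,0.0265,0,0.02,40],[0,0,0,0,0,0.03,40],[0,0,0,0,0,0.03,40],[0,0,0,0,0,0.02,40],[0,0,0,0,0,0.008,40],[0,0,0,0,0,0.003,40],[0,0,0,0,0,0,40],[0,0,0,0,0,0,40]]'
```

```text
time_s: 6.7
position: [0.499, 0.0886, 0.0205]
tool_rot: [[-0.999, 0.043, 0.001], [0.043, 0.999, -0.0], [-0.001, -0.0, -1.0]]
ft_force: [-0.4, 0.2, -1.0]
grip_width: 0.0497
gripper_force: 42.1
```

```bash
python3 -m jog '[[0,0,0,0.001,0,0.001,40],[0,0,0,0,0,0,40],[0,0,0,0,0,0,80],[0,0,0,0,0,0,80],[0,0,0,0,0,0,80],[0,0,0,0,0,-0.03,80],[0,0,0,0,0,-0.05,80],[0,0,0,-0.04,0,-0.03,80],[0,0,0,-0.04,0,0,90],[0,0,0,0,0,0,90]]'
python3 -c "
from h import *
snap('wrist','w3',(150,10,380,260),2.4)"
```

```text
time_s: 7.95
position: [0.5793, 0.0847, 0.1286]
tool_rot: [[-0.999, 0.044, 0.001], [0.044, 0.999, -0.0], [-0.001, -0.0, -1.0]]
ft_force: [-0.2, -0.1, -0.9]
grip_width: 0.0772
gripper_force: 0.0
```

View pics/w3.png

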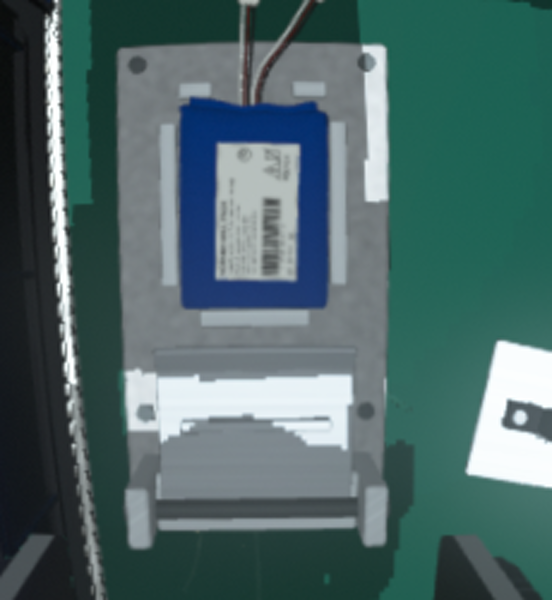

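The second pack sits squarely on the nest pack, with both sets of leads toward -x. Its corners in the crop are at (181,107), (329,109), (328,308) and (181,306), and the flare edge is at y≈350. Next I measure the result and move over the rib.

```bash
python3 - <<'E'
from h import *
d=dict(np.load('pics/w3.npz'))
def P(pts,z): return np.array([ray(d,((x+.5)/2.4-.5+150,(y+.5)/2.4-.5+10),z,True) for x,y in pts])
w=P([(181,107),(329,109),(328,308),(181,306)],.026);e=w[[2,3]].mean(0)-w[[0,1]].mean(0)
print("pack",w.mean(0),np.degrees(np.arctan2(e[1],e[0])),np.linalg.norm(e),np.linalg.norm(w[0]-w[1]))
for n,q,z,fx in (("board",[(118,46),(386,44)],.008,-.062),("flare",[(157,350),(354,350)],.045,.047),("rear cheeks",[(140,548),(376,546)],.05,.116)):
    b=P(q,z);y=b[0]-b[1];y*=np.sign(y[1]);y/=np.linalg.norm(y);x=np.array([y[1],-y[0],0])
    print(n,"W",np.linalg.norm(b[0]-b[1]).round(4),"mid",b.mean(0).round(4),"origin",(b.mean(0)-fx*x).round(4),np.degrees(np.arctan2(x[1],x[0])).round(2))
E
python3 -m jog '[[0,0,0,-0.0007,0.0457,0,90],[0,0,0,-0.0007,0.0457,0,90],[0,0,0,-0.0007,0.0457,0,90],[0,0,0.1731,0,0,0,90],[0,0,0.1731,0,0,0,90],[0,0,0.1731,0,0,0,90],[0,0,0.1731,0,0,0,90],[0,0,0.1731,0,0,0,90],[0,0,0.1731,0,0,0,90],[0,0,0.1731,0,0,0,90]]'
python3 -m jog '[[0,0,0.1731,0,0,0.01,90],[0,0,0.1731,0,0,0.01,90],[0,0,0.1731,0,0,0.01,90],[0,0,0,0,0,0,90]]'
python3 -c "
from h import *
snap('wrist','w4',None,1.56)"
```

```text
pack [0.49881473 0.08839234 0.026     ] -2.6214726561923816 0.06960558902720916 0.0504321422454426
board W 0.0995 mid [0.4343 0.0902 0.008 ] origin [0.4963 0.088  0.008 ] -2.05
flare W 0.0636 mid [0.5459 0.0866 0.045 ] origin [0.4989 0.0886 0.045 ] -2.48
rear cheeks W 0.081 mid [0.6127 0.0846 0.05  ] origin [0.4968 0.0886 0.05  ] -2.01
time_s: 9.25
position: [0.5844, 0.2219, 0.1285]
tool_rot: [[-0.305, 0.952, -0.002], [0.952, 0.305, -0.0], [0.0, -0.002, -1.0]]
ft_force: [-0.1, 0.8, 0.1]
grip_width: 0.0767
gripper_force: 0.0
time_s: 9.75
position: [0.5843, 0.2218, 0.0979]
tool_rot: [[0.201, 0.98, -0.003], [0.98, -0.201, -0.001], [-0.001, -0.003, -1.0]]
ft_force: [-0.0, -0.7, 0.1]
grip_width: 0.0771
gripper_force: 0.0
```

View pics/w4.png

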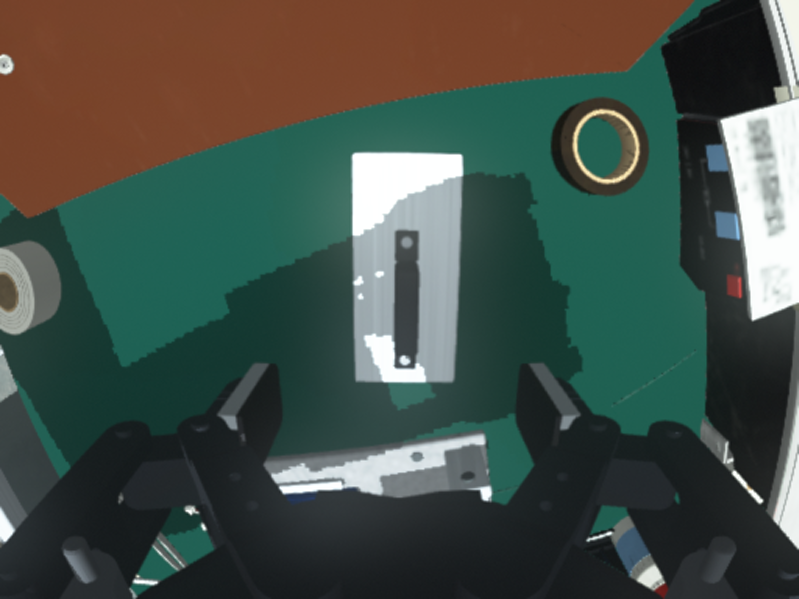

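The plate now points straight up in the image, with corners at (352,153), (463,154), (454,382) and (356,380). The rib top runs from (406,262) to (404,352).

```bash
sed -i "s/w2.npz/w4.npz/; /^rep/d; /^b=/,\$d" m.py
cat >> m.py <<'E'
rep("plate",[(454,382),(356,380),(352,153),(463,154)],.004)
r=P([(406,232),(404,368)],.007); print("feet tool",(R.T@(r-p).T).T.round(4),r.mean(0))
r=P([(406,264),(404,350)],.028); print("rib tool",(R.T@(r-p).T).T.round(4)); print(p,R[:,1],o['time_s'])
E
python3 m.py
```

```text
plate [0.5914 0.2364 0.004 ] yaw 78.05 L 0.1245 W 0.0555 0.0563 tool [0.0156 0.0037 0.0946]
feet tool [[ 0.0375  0.0034  0.0916]
 [-0.0371  0.0025  0.0916]] [0.58762773 0.22146977 0.007     ]
rib tool [[ 0.0249  0.0032  0.0706]
 [-0.0182  0.0023  0.0706]]
[0.58482155 0.22190061 0.09863239] [ 0.98005052 -0.19874389 -0.0013574 ] 9.8
```

```bash
python3 -m jog '[[0,0,0,0.0005,0.003,0.03,90],[0,0,0,0,0,0.03,90],[0,0,0,0,0,0.02,90],[0,0,0,0,0,0.0105,90],[0,0,0,0,0,0,0],[0,0,0,0,0,0,0],[0,0,0,0,0,0,0],[0,0,0,0,0,0,0],[0,0,0,0,0,0,0],[0,0,0,0,0,0,0]]' 80
```

```text
time_s: 11.05
position: [0.5891, 0.2219, 0.0092]
tool_rot: [[0.202, 0.979, 0.001], [0.979, -0.202, 0.0], [0.0, 0.001, -1.0]]
ft_force: [-0.3, -1.1, 6.0]
grip_width: 0.0099
gripper_force: 81.1
```

```bash
python3 -m jog '[[0,0,0,0,0,-0.05,0],[0,0,0,0,0,-0.05,0],[0,0,0.1756,0,0,0,0],[0,0,0.1756,0,0,0,0],[0,0,0.1756,0,0,0,0],[0,0,0.1756,0,0,0,0],[0,0,0.1756,0,0,0,0],[0,0,0.1756,0,0,0,0],[0,0,0.1756,0,0,0,0],[0,0,0.1756,0,0,0,0]]'
python3 -m jog '[[0,0,0,-0.0342,0.0342,0,0],[0,0,0,-0.0342,0.0342,0,0],[0,0,0,-0.0342,0.0342,0,0],[0,0,0,-0.0342,0.0342,0,0],[0,0,0,0,0,0.03,0],[0,0,0,0,0,0.02,0],[0,0,0,0,0,0.01,0],[0,0,0,0,0,0,0],[0,0,0,0,0,0,0]]'
python3 -c "
from h import *
snap('wrist','w5',None,1.56)"
```

```text
time_s: 12.3
position: [0.5885, 0.2218, 0.108]
tool_rot: [[0.999, -0.043, -0.001], [-0.043, -0.999, -0.0], [-0.001, 0.0, -1.0]]
ft_force: [0.1, -0.4, -0.8]
grip_width: 0.0101
gripper_force: 80.2
time_s: 13.42
position: [0.4472, 0.0904, 0.0489]
tool_rot: [[0.999, -0.038, 0.001], [-0.038, -0.999, -0.0], [0.001, 0.0, -1.0]]
ft_force: [0.1, 0.2, -0.9]
grip_width: 0.0103
gripper_force: 80.2
```

View pics/w5.png

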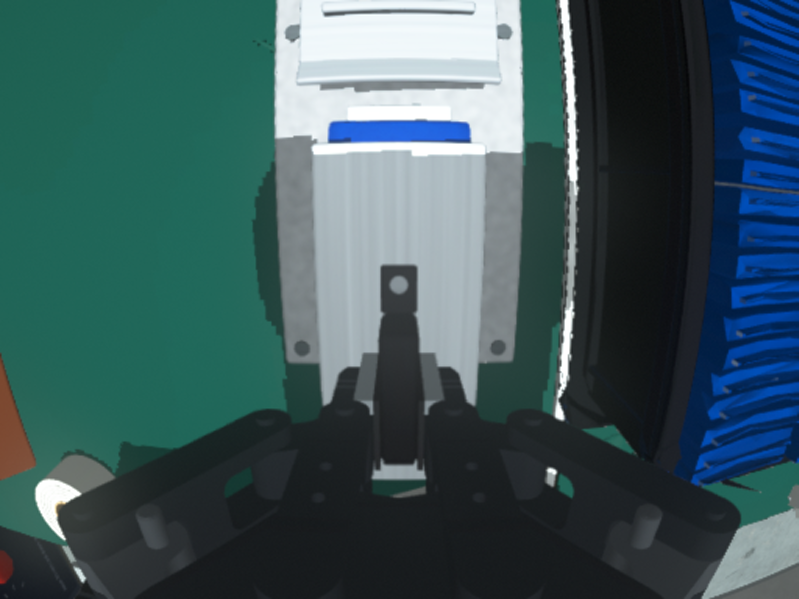

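The plate is well aligned. Its front edge runs from (313,146) to (485,148), the pack's front from (329,123) to (470,123), and the flare's lower edge from (297,82) to (502,81).

```bash
sed -i "s/w4.npz/w5.npz/; /^rep/d; /^r=/,\$d" m.py
cat >> m.py <<'E'
x=np.array([.9993,-.0384,0]);y=np.array([.0384,.9993,0]);O=np.array([.497,.0885,0])
for n,q,z in (("plate",[(313,146),(485,148)],.044),("pack",[(329,123),(470,123)],.026),("lip",[(297,82),(502,81)],.038)):
    w=P(q,z);m=w.mean(0);print(n,"W",np.linalg.norm(w[0]-w[1]).round(4),"fix x,y",((m-O)@x).round(4),((m-O)@y).round(4),"yaw",np.degrees(np.arctan2(*(w[0]-w[1])[[0,1]])).round(2),"tool",(R.T@(m-p)).round(4))
E
python3 m.py
```

```text
plate W 0.0549 fix x,y 0.0268 -0.0005 yaw 2.79 tool [0.0766 0.0005 0.005 ]
pack W 0.0502 fix x,y 0.0366 -0.0007 yaw 2.1 tool [0.0863 0.0007 0.023 ]
lip W 0.0684 fix x,y 0.0501 -0.0007 yaw 1.8 tool [0.0999 0.0007 0.0111]
```

```bash
python3 -m jog '[[0,0,0,0,0,0.007,0],[0,0,0,0,0,0.005,0],[0,0,0,0,0,0,0],[0,0,0,0,0,0,0]]'
```

```text
time_s: 13.98
position: [0.4469, 0.0903, 0.0363]
tool_rot: [[0.999, -0.038, -0.0], [-0.038, -0.999, -0.0], [-0.0, 0.0, -1.0]]
ft_force: [0.1, 0.5, -1.8]
grip_width: 0.01
gripper_force: 80.2
```

```bash
python3 -m jog '[[0,0,0,0.006,0,0,0],[0,0,0,0.006,0,0,0],[0,0,0,0.006,0,0,0],[0,0,0,0.006,0,0,0],[0,0,0,0.006,0,0,0],[0,0,0,0,0,0,0]]'; python3 -m jog '[[0,0,0,0.006,0,0,0],[0,0,0,0.006,0,0,0],[0,0,0,0.006,0,0,0],[0,0,0,0.006,0,0,0],[0,0,0,0,0,0,0],[0,0,0,0,0,0,0]]'
python3 -c "
from h import *
snap('wrist','w6',None,1.56)"
```

```text
time_s: 14.72
position: [0.4773, 0.0891, 0.0363]
tool_rot: [[0.999, -0.038, 0.0], [-0.038, -0.999, -0.0], [0.0, 0.0, -1.0]]
ft_force: [-0.4, 0.2, -1.7]
grip_width: 0.01
gripper_force: 80.2
time_s: 15.48
position: [0.5006, 0.0883, 0.0362]
tool_rot: [[0.999, -0.038, -0.0], [-0.038, -0.999, 0.0], [-0.0, 0.0, -1.0]]
ft_force: [0.1, 0.3, -2.7]
grip_width: 0.0103
gripper_force: 80.2
```

View pics/w6.png

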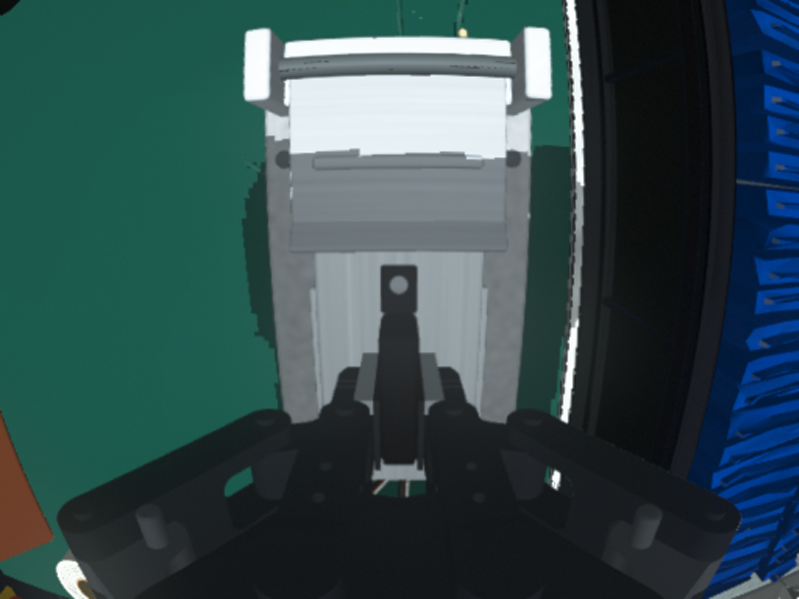

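The plate has slid under the leaf, which is still down; its edge is at fixture x of about 80 mm, centred. Now I press.

```bash
python3 -m jog '[[0,0,0,0,0,0.0015,0],[0,0,0,0,0,0.001,0],[0,0,0,0,0,0.001,0],[0,0,0,0,0,0,0],[0,0,0,0,0,0,0]]'
```

```text
time_s: 16.15
position: [0.5008, 0.0883, 0.0353]
tool_rot: [[0.999, -0.037, 0.002], [-0.037, -0.999, -0.0], [0.002, 0.0, -1.0]]
ft_force: [-8.4, -0.1, 28.5]
grip_width: 0.0101
gripper_force: 84.6
```

```bash
python3 -m jog '[[0,0,0,0,0,-0.0003,0],[0,0,0,0,0,0,0],[0,0,0,0,0,0,0],[0,0,0,0,0,0,0],[0,0,0,0,0,0,0]]'; python3 -c "
from h import *
snap('wrist','w7')
a=np.load('pics/w6.npz')['pixels'][:180].astype(int);b=np.load('pics/w7.npz')['pixels'][:180].astype(int);print(abs(a-b).mean())"
```

```text
time_s: 16.77
position: [0.5008, 0.0883, 0.0353]
tool_rot: [[0.999, -0.037, 0.002], [-0.037, -0.999, -0.0], [0.002, 0.0, -1.0]]
ft_force: [-7.9, -0.1, 25.4]
grip_width: 0.0099
gripper_force: 83.9
2.202654803240741
```

Steady at about 25 N down with the plate flat, so I'm handing in.

```bash
python3 -c "
from rig import job
print(job.close_job())"
```

```text
the job is handed in; nothing more can be done
None
```

The loose pack is stacked on the nest pack with leads the same way. The plate is about 24 mm under the leaf, flat and centred, and was still gripped and pressed at about 25 N when I handed in at about 17 s; the leaf stayed down in the last picture I viewed, just before pressing, and no verdict came back.

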